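# Catch the falling lid of the instrument case and lay it shut

## Task

Close the open black instrument case without gripping anything: push its lid from behind with the fingers until it tips forward, catch the falling lid on a finger before it slams, and lower it slowly by its orange tab until it is fully shut. Do not lift or drag the case, do not touch the instrument lying in it or disturb the things around it, and finish with the hand clear.

Things in the scene. Friction and masses are not known exactly. Their poses are not given: they have to be found in the camera images.
- scope_case: Black hard instrument case, 192 mm deep (its x) by 274 wide (its y), loose on the table, about 1.6 kg; origin at the centre of its underside, not moved by the lid. Its front, with the latch, faces its own -x; z is up. Base 35 mm high; closed height 64. Closed, the lid is a tray (corners rounded) over z = 38 to 62 mm, x = -90 to 90, y = -137 to 137.
- lid_hinge (a point): Middle of the lid's hinge axis, on the case at x = +93 mm, z = +36.5 mm; the axis runs along the case's y. At lid angle q the closed lid's -x direction points to (-cos q, 0, sin q) and its outer face looks to (sin q, 0, cos q) in the case frame.
- scope_case_lid (a joint): Lid angle, rad: 0 shut, grows as it opens, 1.9 at its open stop, where it leans back at rest. It balances at about 1.4; pushed forward below about 1.2 it falls by itself, braked by a soft hinge: about 3 s until shut, landing at roughly 0.65 rad/s unless held. Lid 0.2 kg; about 1 N at the tab carries it.
- tab_mid (a point): Centre of the orange lift tab on the lid's front edge; moves and turns with the lid (axes as the case's when shut). The tab is a plate 60 mm wide (y), 5 thick (z), 36 forward of the lid (x). Shut, its underside is level, 42 mm above the table, over x = -126 to -90 mm, y = +55 to +115 in the case frame. Nothing is below it: a finger under it can lower the lid fully shut.
- ophthalmoscope_head: Dark instrument head, 27 x 96 x 28 mm, lying loose in the case's recess, below the closed lid; origin at its underside. It is to stay there.
- loupe: Small black and white loupe, 39 mm across, 40 mm high, standing loose beside the case, to its left; origin at its underside. Bystander.
- dropper_bottle: Brown dropper bottle, 32 mm across, 102 mm high, standing loose to the left; origin at its underside. Bystander.
- flat_case_black: Flat black case, 87 x 125 x 30 mm, lying loose to the left; origin at its underside. Bystander.
There are look-alikes about, which are no part of the job. Leave any turquoise look-alike of the ophthalmoscope_head alone.

How it is judged:
On the way, in this order (a step that is already met when the one before it is completed fails the run):
1. the lid is pushed forward past its balance (value of joint scope_case_lid below 1.25 rad), for 0.05 s.
2. the falling lid is caught: a finger touches it and it rests or moves only slowly (under 0.25 rad/s) while still open (value of joint scope_case_lid between 0.08 and 0.9 rad and velocity of joint scope_case_lid above -0.25 rad/s and contact force between the fingers and scope_case above 0.2 N), for 0.2 s.
3. the lid is lowered shut (value of joint scope_case_lid below 0.03 rad), for 0.2 s.
At the end, for the whole second after the job is handed in: The lid is shut (within 0.03 rad), the case stands flat at rest within 40 mm of where it was, the instrument head still lies in it (value of joint scope_case_lid below 0.03 rad and linear speed of scope_case below 0.02 m/s and distance of scope_case from where it was at the start of the episode below 0.04 m and angle between scope_case's own z axis and vertical below 0.05 rad and distance of ophthalmoscope_head from where it was at the start of the episode below 0.05 m and distance between ophthalmoscope_head and scope_case below 0.1 m); the robot touches nothing.
It fails at once if the lid slams: it is faster than 0.45 rad/s in its last part before shutting (0.15 to 0.03 rad) (value of joint scope_case_lid between 0.03 and 0.15 rad and velocity of joint scope_case_lid below -0.45 rad/s).
It fails at once if the case is lifted, tipped or dragged (20 mm up, 0.2 rad, 60 mm along) (height (world z) of scope_case above 0.02 m or angle between scope_case's own z axis and vertical above 0.2 rad or distance of scope_case from where it was at the start of the episode above 0.06 m).
It fails at once if the instrument head is touched or taken out (contact force between the fingers and ophthalmoscope_head above 0.3 N or distance between ophthalmoscope_head and scope_case above 0.1 m).
It fails at once if a bystander is moved by more than 25 mm (distance of any of loupe, dropper_bottle, flat_case_black from where it was at the start of the episode above 0.025 m).
It fails at once if the lid or its tab is gripped: it is between the pads and squeezed with over 5 N (x of the grasp point in the frame of tab_mid between -0.018 and 0.2 m and y of the grasp point in the frame of tab_mid between -0.225 and 0.055 m and z of the grasp point in the frame of tab_mid between -0.003 and 0.0175 m and contact force between the fingers and scope_case above 5 N).
It also fails if it takes over 51 s, if anything falls off the work surface, if the arm or the gripper's body presses on something with over 40 N, if the wrist force passes 120 N, or if a joint passes its speed limit or range.

## Robot

A 7-joint arm with a two-finger parallel gripper is mounted at the origin on a cart in front of the work surface, level with it; the furniture and walls round the work are solid. World frame = base frame: x ahead of the robot, y to its left, z up, the work surface at z = 0. Lengths are in m, angles in rad, forces in N, time in s.
With the tool pointing down it reaches from about 0.4 to 0.85 m from the base axis. Payload 10.4 kg.
Tool frame: the origin (TCP) lies at the very end of the fingers, on their centre line; the grasp point (between the pads) lies 19 mm behind it; x points along the fingers, y is the direction in which the jaws open and shut, and the axes are right-handed (so a half turn about x gives the same grasp; the last joint's range is limited). The gripper opens to 87 mm and grips with 3 to 60 N. Pads are 19 mm wide; open, the fingers measure 117 mm over their backs; the gripper's body (75 mm by 190 mm) begins 51 mm behind the grasp point.
Start: joints at [1.133, 0.332, -0.065, 1.46, 0.022, 1.35, -0.088], TCP at [0.252, -0.572, 0.223] pointing down, gripper open.
Joint ranges: [-2.6, 2.6], [-0.5, 2.12], [-1.47, 1.34], [0.16, 2.42], [-1.27, 4.41], [0.06, 2.06], [-2.6, 2.6]. Speed limits (rad/s): [2.22, 2.22, 2.79, 2.79, 3.14, 3.14, 3.14].

## Interface

Orientations are given as a rotation vector (axis times angle).
In Python, from station import robot gives the robot as it stands. The module is installed in compiled form; this text tells all that it offers.
- The arm moves only by the shell command python3 -m jog 'ROWS'. ROWS is JSON, a list that holds one entry, the list of rows, each a list of 5 numbers: the finger opening in cm, from 0 to 8.7, then the shift along the world's x, y, z in cm, then the turn about the world's z in degrees. A call has 1 to 10 rows; each row is the pose to reach, as a shift and turn from the pose measured when the call began; what a row does not reach only later rows make up. A row lasts 1/10 s, in which the tool goes at most 50 mm and 8.59 degrees, less where a joint would pass 70% of its speed; a pose out of reach is approached as far as the arm can. A call with a gripper value outside its range is refused whole. The fingers move at their own pace and stop on an object; the grip force is fixed at half the most. Time passes only in rows, so rows that repeat a pose let the fingers close. It gives the time, the measured TCP pose, the force and the opening at its end, in the units of the state.
- robot.get_obs(): the state, without advancing time (a new reading comes with each control period).
- robot.snapshot(name): name is "scene" or "top" or "wrist"; returns a dict with "img" (400x640x3 uint8, red, green, blue), "vertical_fov" (degrees; the focal length in pixels is half the picture's height over the tangent of half this angle, whatever the lens; pixels are square), "cx", "cy" (the principal point, pixels), "R" (3x3) and "t" (3): a world point X has camera coordinates R X + t. Camera axes: x right, y down, z forward; pixel columns grow to the right and rows downward; lengths in m; the calibration is good to about 2 mm. A picture is of the moment at which its call begins. There is no depth.
- robot.close_job(): hands the job in, once; it reports no verdict.
The state is a dict: "time_s": time; "joints": joint angles; "qvel": joint speeds; "effort": joint torques, N m; "tool_pos": TCP position; "eef_rot": TCP orientation; "contact_force": force on the tool from outside, world axes, zero at the start; "torque": the same for the moment, N m; "grip_width": finger opening in m.
Only numpy, scipy, OpenCV 4.12 (cv2) and the standard library are available. Lean on these libraries where they do the work, as an engineer would, in place of code of your own. Each camera call takes 0.05 s, during which the arm holds its last target.

## Working session

There is one attempt and no reset: what is moved stays moved. The work goes in short steps, Python scripts to look and compute and a shell command to move; the robot and the scene stay as the last step left them, time stands still between calls to the robot, and variables do not carry over. Pictures are saved under pics/ and viewed, and the job is handed in when it is done.

```bash
ls; mkdir -p pics; cat > h.py <<'E'
import numpy as np, cv2
from station import robot
def snap(n,f):
    s=robot.snapshot(n); cv2.imwrite('pics/'+f,s['img'][:,:,::-1]); 
    s['f']=200/np.tan(np.radians(s['vertical_fov'])/2); return s
def ray(s,u,v):
    R=np.array(s['R']);t=np.array(s['t']); c=-R.T@t
    d=R.T@np.array([(u-s['cx'])/s['f'],(v-s['cy'])/s['f'],1]); return c,d/np.linalg.norm(d)
def plane(s,u,v,z):
    c,d=ray(s,u,v); return c+d*(z-c[2])/d[2]
def proj(s,X):
    p=np.array(s['R'])@np.array(X)+np.array(s['t']); return s['cx']+s['f']*p[0]/p[2], s['cy']+s['f']*p[1]/p[2]
def two(s1,p1,s2,p2):
    c1,d1=ray(s1,*p1);c2,d2=ray(s2,*p2)
    a=np.linalg.lstsq(np.stack([d1,-d2],1),c2-c1,rcond=None)[0]
    x1=c1+a[0]*d1;x2=c2+a[1]*d2
    return (x1+x2)/2,np.linalg.norm(x1-x2)
E
python3 - <<'E'
from h import *
import pickle
S={n:snap(n,n+'0.png') for n in('scene','top','wrist')}
pickle.dump(S,open('s0.pkl','wb'))
for n,s in S.items(): print(n,s['vertical_fov'],s['cx'],s['cy'],(-np.array(s['R']).T@np.array(s['t'])).round(3),np.array(s['R']).round(2).tolist())
print(robot.get_obs())
E
```

```text
pics
scene 49.41520920215752 318.43353369083917 201.14366947180244 [ 1.138 -0.815  0.699] [[0.75, 0.66, 0.02], [0.38, -0.41, -0.83], [-0.54, 0.63, -0.56]]
top 47.0882462031326 322.8853724625943 196.7600782712559 [ 0.35  -0.106  1.257] [[-0.01, -1.0, -0.02], [-0.99, 0.02, -0.17], [0.17, 0.01, -0.99]]
wrist 65.00627621330007 325.03272251459464 196.1655410132202 [ 0.326 -0.541  0.383] [[0.4, -0.92, -0.0], [-0.87, -0.39, 0.29], [-0.27, -0.12, -0.96]]
{'time_s': 0.15, 'joints': array([ 1.13338746,  0.33272114, -0.06469631,  1.46071123,  0.02160396,
        1.34991241, -0.08852503]), 'qvel': array([ 0.00046514, -0.00165797,  0.00171621, -0.00457213,  0.00148945,
       -0.00060437, -0.00065416]), 'effort': array([ 4.34052790e-04, -6.23633766e+01,  2.47356476e-02, -3.90146434e+01,
       -6.11924473e-02,  3.73168127e-02,  1.67162038e-04]), 'tool_pos': array([ 0.25176784, -0.57173956,  0.22195792]), 'eef_rot': array([ 1.99298537,  0.42047141, -1.99352738]), 'contact_force': array([ 0.57603031, -0.17051387, -0.69255288]), 'torque': array([ 0.02952112,  0.00983492, -0.0301703 ]), 'grip_width': 0.08742121595725708}
```

View pics/scene0.png

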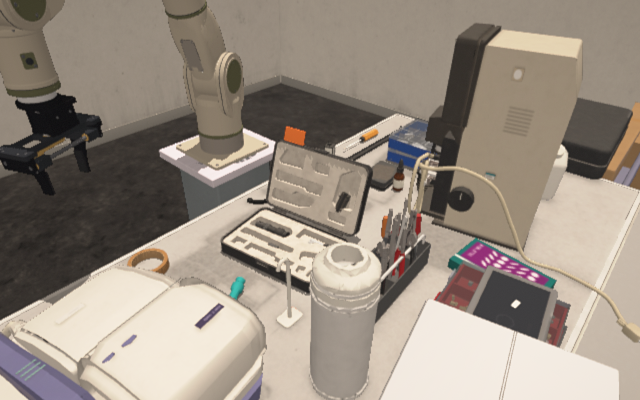

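View pics/top0.png

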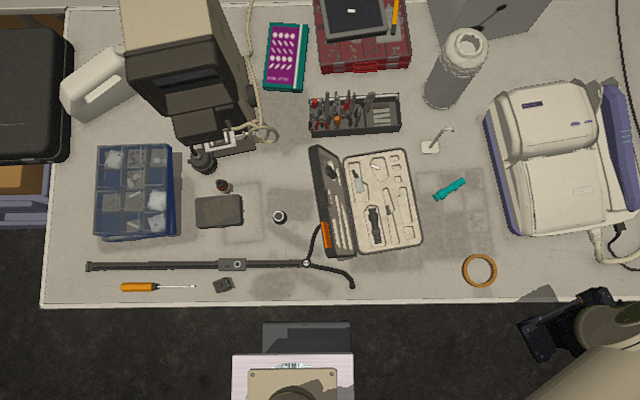

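View pics/wrist0.png

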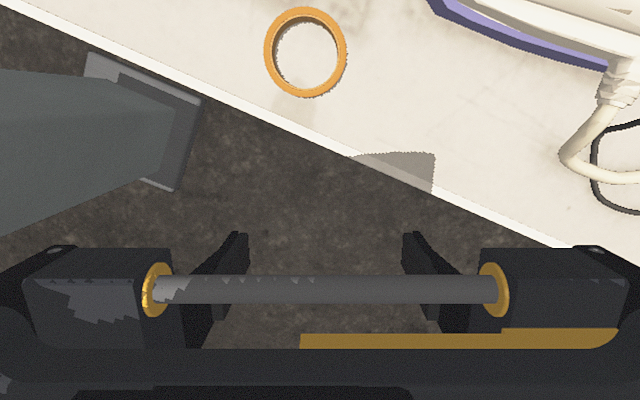

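The scene view shows the open case at about (300,210), with its orange tab at (295,135). In the top view the base sits at (385,200) with the lid leaning left and the tab at (326,235). So the case front faces about world -y, and the tab is on the robot's side. The loupe is at (279,217), the bottle at (222,186) and the flat case at (218,211). I'll zoom in next.

```bash
python3 - <<'E'
from h import *
from scipy.spatial.transform import Rotation as Ro
a=cv2.imread('pics/top0.png')[130:280,260:440]; cv2.imwrite('pics/topz.png',cv2.resize(a,None,fx=4,fy=4,interpolation=cv2.INTER_CUBIC))
a=cv2.imread('pics/scene0.png')[110:290,210:400]; cv2.imwrite('pics/scz.png',cv2.resize(a,None,fx=3.3,fy=3.3,interpolation=cv2.INTER_CUBIC))
a=cv2.imread('pics/scene0.png')[80:210,0:130]; cv2.imwrite('pics/gr.png',cv2.resize(a,None,fx=4,fy=4,interpolation=cv2.INTER_CUBIC))
print(Ro.from_rotvec([ 1.99298537,  0.42047141, -1.99352738]).as_matrix().round(3))
E
```

```text
[[-0.     0.403 -0.915]
 [ 0.001 -0.915 -0.403]
 [-1.    -0.001  0.   ]]
```

View pics/topz.png

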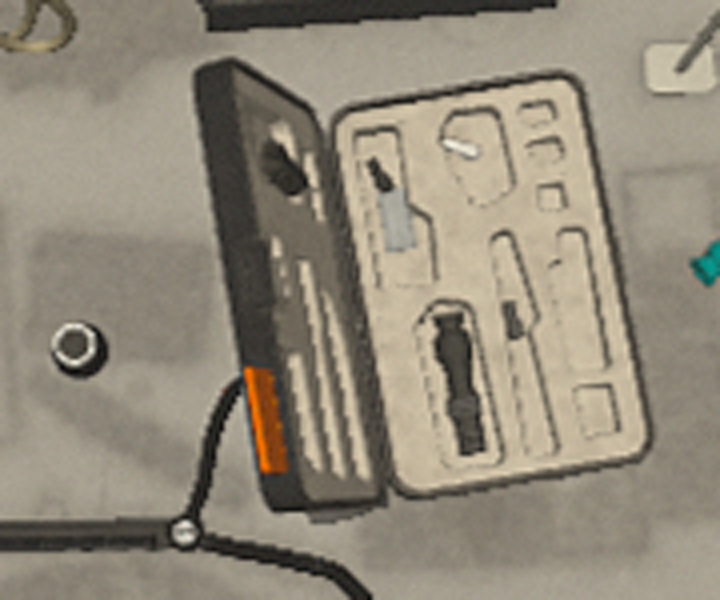

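View pics/scz.png

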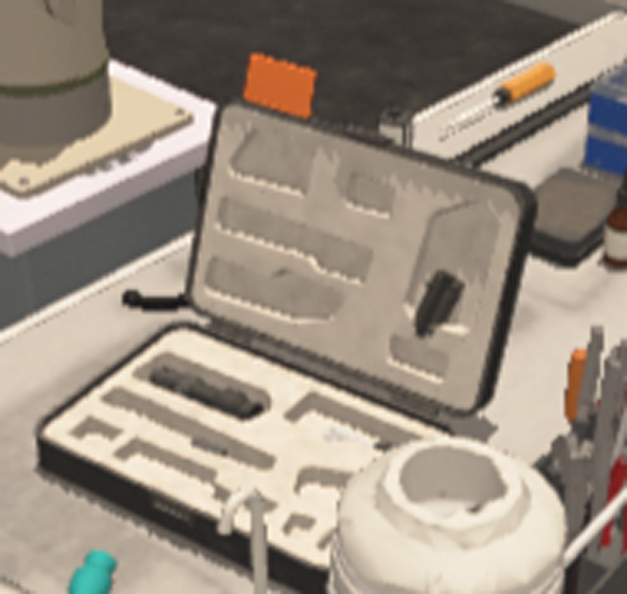

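View pics/gr.png

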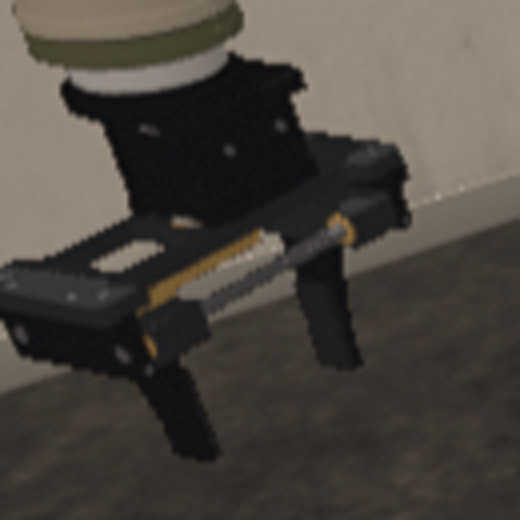

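```bash
python3 - <<'E'
from h import *
import pickle
S=pickle.load(open('s0.pkl','rb')); t=S['top']; sc=S['scene']
P=lambda x,y,z=.035: plane(t,260+x/4-.375,130+y/4-.375,z)
# front, near(+y case), far edges
f1,f2=P(588,110),P(651,410); n1,n2=P(430,497),P(620,464); g1,g2=P(360,102),P(550,73)
for a,b in((f1,f2),(n1,n2),(g1,g2)): d=(b-a)[:2]; print(a.round(4),b.round(4),np.degrees(np.arctan2(d[1],d[0])))
# orange tab masks
for n,s in S.items():
    hsv=cv2.cvtColor(s['img'],cv2.COLOR_RGB2HSV)
    m=cv2.inRange(hsv,(4,180,120),(16,255,255)); k,l,st,ce=cv2.connectedComponentsWithStats(m)
    for i in range(1,k):
        if st[i,4]>40:
            c=cv2.approxPolyDP(cv2.findContours((l==i).astype('uint8'),0,2)[0][0],3,True)[:,0]
            print(n,st[i],ce[i].round(1),c.tolist())
E
```

```text
[ 0.6688 -0.3184  0.035 ] [ 0.4628 -0.3508  0.035 ] -171.0618632421347
[ 0.4076 -0.2025  0.035 ] [ 0.4274 -0.3286  0.035 ] -81.08638301423676
[ 0.6773 -0.1629  0.035 ] [ 0.6954 -0.2936  0.035 ] -82.1397675471585
scene [284 127  22  18 282] [294.3 135.5] [[286, 127], [284, 139], [303, 144], [305, 132]]
top [321 222  10  26 164] [325.7 234.5] [[321, 222], [325, 247], [330, 247], [327, 224]]
```

```bash
cat > case.py <<'E'
from h import *
a=np.radians(98.8); ux=np.array([np.cos(a),np.sin(a)]); uy=np.array([-ux[1],ux[0]])
E
python3 - <<'E'
from case import *
import pickle
S=pickle.load(open('s0.pkl','rb')); t=S['top']; sc=S['scene']
P=lambda x,y,z=.035: plane(t,260+x/4-.375,130+y/4-.375,z)[:2]
F=[P(588,110),P(651,410)]; N=[P(430,497),P(620,464)];G=[P(360,102),P(550,73)]
fx=np.mean([ux@p for p in F]); ny=np.mean([uy@p for p in N]); gy=np.mean([uy@p for p in G])
print('width',ny-gy)
ox=fx+.096; oy=(ny+gy)/2; O=ox*ux+oy*uy; print('O',O)
def W(x,y,z): return np.r_[O+x*ux+y*uy,z]
def L(q,s,y,n): # s along lid from hinge, n outward normal from hinge axis
    return W(.093-np.cos(q)*s+np.sin(q)*n, y, .0365+np.sin(q)*s+np.cos(q)*n)
for q in (1.85,1.9,1.95):
    for sg,y in ((.219,.055),(.219,.115),(.183,.115),(.183,.055)):
        X=L(q,sg,y,.008); print(q,X.round(3),'top',np.round(proj(t,X),1),'scene',np.round(proj(sc,X),1))
X,e=two(t,(325.7,234.5),sc,(294.3,135.5)); print('tab tri',X,e, 'model',L(1.9,.201,.085,.008))
E
```

```text
width 0.27138924571377987
O [ 0.55084838 -0.23979725]
1.85 [ 0.472 -0.089  0.245] top [322.4 220.9] scene [304.1 130.2]
1.85 [ 0.413 -0.098  0.245] top [326.9 247.7] scene [284.3 124.4]
1.85 [ 0.414 -0.108  0.21 ] top [331.4 247.9] scene [282.3 138.3]
1.85 [ 0.473 -0.099  0.21 ] top [326.9 222. ] scene [301.9 144.3]
1.9 [ 0.47  -0.079  0.241] top [317.8 221.9] scene [306.4 130.1]
1.9 [ 0.411 -0.088  0.241] top [322.3 248.6] scene [286.7 124.4]
1.9 [ 0.413 -0.1    0.207] top [327.6 248.6] scene [284.4 138.2]
1.9 [ 0.472 -0.09   0.207] top [323.2 222.8] scene [303.8 144.2]
1.95 [ 0.469 -0.069  0.237] top [313.4 222.9] scene [308.6 130.2]
1.95 [ 0.409 -0.078  0.237] top [317.8 249.5] scene [289.  124.6]
1.95 [ 0.411 -0.091  0.204] top [324.  249.4] scene [286.3 138.3]
1.95 [ 0.471 -0.082  0.204] top [319.6 223.6] scene [305.6 144.2]
tab tri [ 0.44385393 -0.09549223  0.22345681] 0.0008443949726045749 model [ 0.44152192 -0.08919825  0.22412   ]
```

Measured: the tab centre triangulates to (0.444, -0.096, 0.223) with a ray gap of 0.8 mm. The case's -x axis points along world heading -81°, and the origin is near (0.55, -0.242). The plan is to close the fingers, rise, turn the jaws along the case's y, and come down behind the tab.

```bash
python3 -m jog '[[[0,0,0,4,8],[0,0,2,8,16],[0,0,5,11,24],[0,1,9,12,32],[0,3,13,12,40],[0,5,17,12,48],[0,7,21,12,56],[0,9,25,12,64],[0,11,29,12,72],[0,12,32,12,75]]]'
```

```text
time_s: 1.15
tool_pos: [0.373, -0.2488, 0.3419]
eef_rot: [1.089, 1.282, -1.09]
contact_force: [0.0, -1.0, 0.7]
grip_width: 0.0148
```

```bash
python3 -m jog '[[[0,2,4,0,0],[0,4,8,0,0],[0,5,12,0,0],[0,6,16,0,0],[0,6.4,20,0,0],[0,6.4,20,0,0],[0,6.4,20,-4,0],[0,6.4,20,-8,0],[0,6.4,20,-8,0]]]'
python3 - <<'E'
from case import *
from scipy.spatial.transform import Rotation as Ro
o=robot.get_obs();print(o['tool_pos'],o['contact_force'],o['grip_width'],Ro.from_rotvec(o['eef_rot']).as_matrix().round(3).tolist(),o['joints'].round(2))
snap('scene','s1.png');snap('top','t1.png')
E
```

```text
time_s: 2.05
tool_pos: [0.4342, -0.049, 0.2577]
eef_rot: [1.087, 1.288, -1.095]
contact_force: [-0.4, -0.0, 0.0]
grip_width: 0.0002
[ 0.43422821 -0.04901042  0.2577287 ] [-0.3923131  -0.00497388  0.0015005 ] 0.00015134435670256097 [[-0.008, 0.987, 0.16], [0.001, 0.16, -0.987], [-1.0, -0.008, -0.003]] [ 0.73 -0.08 -0.67  1.83 -0.05  1.38  0.23]
```

```bash
python3 - <<'E'
import cv2
a=cv2.imread('pics/s1.png')[20:240,180:440]; b=cv2.imread('pics/t1.png')[130:350,220:480]
cv2.imwrite('pics/c1.png',cv2.resize(cv2.vconcat([a,b]),None,fx=1.35*1,fy=1.35,interpolation=cv2.INTER_CUBIC))
E
```

```text
(no output)
```

View pics/c1.png

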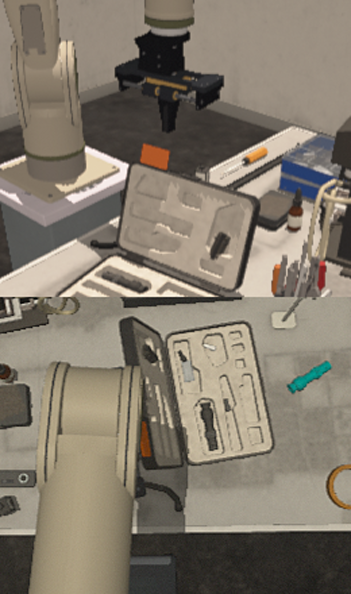

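Fingers are closed and sit just behind and above the tab. I'll go down to z≈0.20 and start pushing along the case's -x, checking force.

```bash
python3 -m jog '[[[0,0,0,-3,0],[0,0,0,-5.8,0],[0,0,0,-5.8,0],[0,0.15,-1,-5.8,0],[0,0.3,-2,-5.8,0],[0,0.45,-3,-5.8,0],[0,0.6,-4,-5.8,0],[0,0.75,-5,-5.8,0]]]'
python3 - <<'E'
from case import *
o=robot.get_obs();print(o['tool_pos'],o['contact_force'])
s=snap('scene','s2.png'); 
E
```

```text
time_s: 2.95
tool_pos: [0.4452, -0.0981, 0.2078]
eef_rot: [1.09, 1.283, -1.089]
contact_force: [-22.1, 17.3, 52.5]
grip_width: 0.0006
[ 0.44515088 -0.09805787  0.20779282] [-22.12276057  17.31549682  52.54998708]
```

View pics/s2.png

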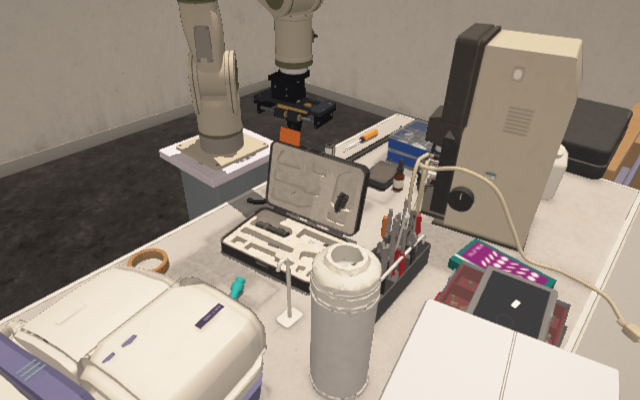

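The force reading is unexpectedly high (60 N, mostly upward). I'll check again before moving further.

```bash
python3 - <<'E'
from case import *
s=snap('wrist','w2.png'); o=robot.get_obs();print(o['tool_pos'],o['contact_force'],o['torque'],o['joints'].round(3),o['qvel'].round(3),o['effort'].round(1))
a=cv2.imread('pics/s2.png')[60:260,210:410]; cv2.imwrite('pics/s2z.png',cv2.resize(a,None,fx=3,fy=3,interpolation=cv2.INTER_CUBIC))
E
```

```text
[ 0.44525665 -0.09897694  0.20849342] [-15.24416777   9.25949555  32.60558924] [ 2.01204448  3.23207056 -0.12821406] [ 7.650e-01 -1.000e-03 -6.360e-01  1.875e+00 -1.000e-03  1.267e+00
  2.900e-01] [-0.006 -0.009 -0.016  0.013 -0.    -0.008 -0.014] [  3.2 -19.1   3.6 -30.5   2.3  -5.4   0.4]
```

View pics/w2.png

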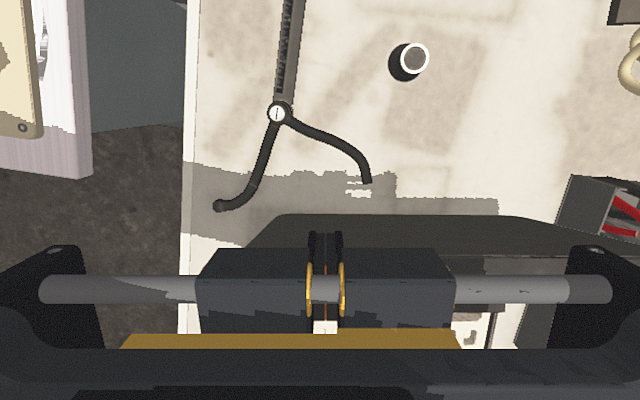

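View pics/s2z.png

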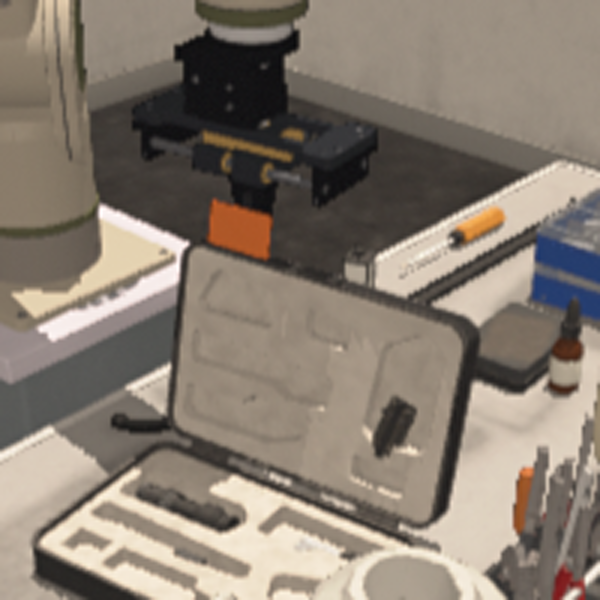

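The fingertip landed on the lid's front rim corner (z≈0.20–0.22), in the nook behind the tab, so it is pressing down. I'll rise to z≈0.228, which clears the rim and leaves contact with the tab only.

```bash
python3 -m jog '[[[0,0,0,1,0],[0,0,0,2,0],[0,0,0,2,0]]]'
python3 - <<'E'
from case import *
o=robot.get_obs();print(o['tool_pos'],o['contact_force'],o['torque'])
s=snap('scene','s3.png'); 
a=cv2.imread('pics/s3.png')[60:260,210:410]; cv2.imwrite('pics/s3z.png',cv2.resize(a,None,fx=3,fy=3,interpolation=cv2.INTER_CUBIC))
E
```

```text
time_s: 3.35
tool_pos: [0.446, -0.0996, 0.2299]
eef_rot: [1.091, 1.279, -1.089]
contact_force: [-0.2, 0.6, -0.1]
grip_width: 0.0007
[ 0.44599818 -0.09958076  0.22989455] [-0.19821456  0.60117725 -0.09752378] [-0.00298855 -0.10186369  0.02366944]
```

View pics/s3z.png

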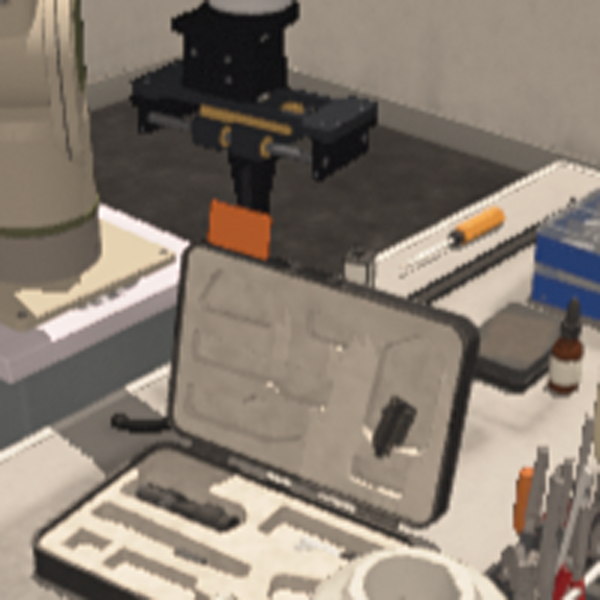

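Force has dropped to 0.6 N and the lid is at about 1.78 rad with the finger behind the tab. I'll push on at about 0.1 m/s.

```bash
python3 -m jog '[[[0,0.15,-1,0,0],[0,0.3,-2,0,0],[0,0.46,-3,0,0],[0,0.61,-4,0,0],[0,0.77,-5,0,0],[0,0.92,-6,0,0],[0,1.08,-7,0,0],[0,1.23,-8,0,0],[0,1.38,-9,0,0]]]'
python3 - <<'E'
from case import *
o=robot.get_obs();print(o['tool_pos'],o['contact_force'],o['torque'])
s=snap('scene','s4.png'); 
a=cv2.imread('pics/s4.png')[60:260,210:410]; cv2.imwrite('pics/s4z.png',cv2.resize(a,None,fx=3,fy=3,interpolation=cv2.INTER_CUBIC))
E
```

```text
time_s: 4.3
tool_pos: [0.4595, -0.1903, 0.2289]
eef_rot: [1.091, 1.28, -1.09]
contact_force: [-0.1, 1.0, 0.7]
grip_width: 0.0005
[ 0.45951012 -0.19033293  0.22888654] [-0.08256632  1.04835924  0.68552118] [ 0.20266076 -0.04346667  0.025105  ]
```

View pics/s4z.png

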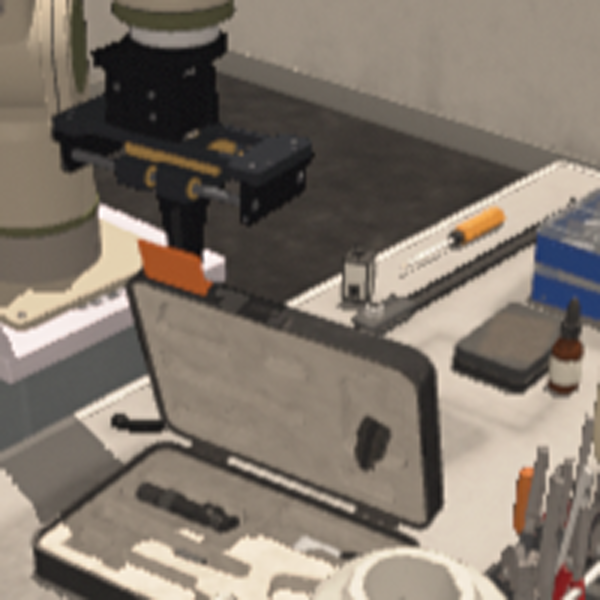

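```bash
python3 -m jog '[[[0,0.15,-1,0,0],[0,0.3,-2,0,0],[0,0.46,-3,0,0],[0,0.61,-4,0,0],[0,0.61,-4,0,0]]]'
python3 - <<'E'
from case import *
o=robot.get_obs();print(o['tool_pos'],o['contact_force'],o['torque'])
s=snap('scene','s5.png'); 
a=cv2.imread('pics/s5.png')[60:260,210:410]; cv2.imwrite('pics/s5z.png',cv2.resize(a,None,fx=3,fy=3,interpolation=cv2.INTER_CUBIC))
hsv=cv2.cvtColor(s['img'],cv2.COLOR_RGB2HSV)
m=cv2.inRange(hsv,(4,150,120),(16,255,255)); m[:,340:]=0;m[:100]=0;m[240:]=0
c=max(cv2.findContours(m,0,2)[0],key=cv2.contourArea); print(cv2.approxPolyDP(c,3,True)[:,0].tolist())
O=np.array([.551,-.243])
for q in (1.25,1.2,1.15,1.1,1.05):
  print(q,[np.round(proj(s,np.r_[O+(.093-np.cos(q)*sg+np.sin(q)*.008)*ux+y*uy,.0365+np.sin(q)*sg+np.cos(q)*.008])) for sg,y in((.219,.055),(.219,.115))])
E
```

```text
time_s: 4.85
tool_pos: [0.4654, -0.2339, 0.2286]
eef_rot: [1.093, 1.278, -1.093]
contact_force: [-0.2, 0.5, 0.5]
grip_width: 0.0001
[ 0.46538767 -0.23391183  0.22862183] [-0.20429994  0.5071639   0.49121128] [ 0.03393812 -0.10876596  0.01371909]
[[244, 153], [248, 162], [268, 169], [268, 163]]
1.25 [array([271., 150.]), array([250., 143.])]
1.2 [array([268., 153.]), array([247., 146.])]
1.15 [array([266., 156.]), array([245., 149.])]
1.1 [array([263., 160.]), array([242., 153.])]
1.05 [array([260., 164.]), array([239., 156.])]
```

View pics/s5z.png

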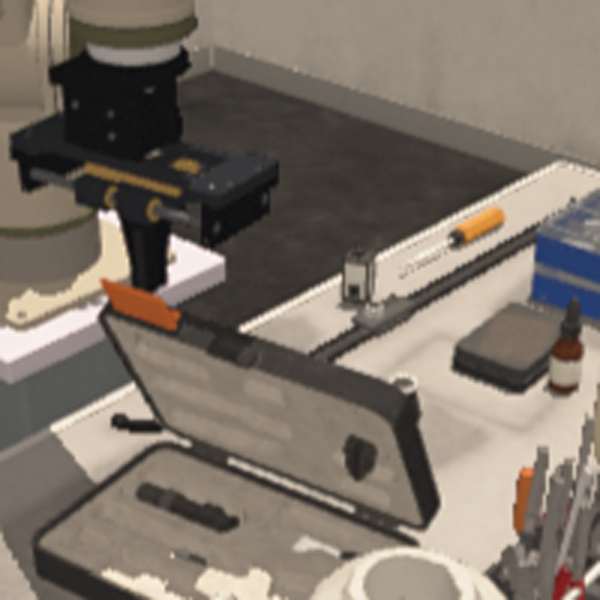

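The lid is at about 1.1 rad, past balance and starting to fall. Now I hop over the tab and put the finger in its path.

```bash
python3 -m jog '[[[0,0,0,4.5,0],[0,0.15,-1,5,0],[0,0.7,-4.5,5,0],[0,1.35,-8.5,5,0],[0,1.87,-12,5,0],[0,1.87,-12,1,0],[0,1.87,-12,-3,0],[0,1.87,-12,-7,0],[0,1.87,-12,-9,0]]]'
python3 - <<'E'
from case import *
o=robot.get_obs();print(o['tool_pos'],o['contact_force'],o['torque'])
s=snap('scene','s6.png'); 
a=cv2.imread('pics/s6.png')[60:260,210:410]; cv2.imwrite('pics/s6z.png',cv2.resize(a,None,fx=3,fy=3,interpolation=cv2.INTER_CUBIC))
E
```

```text
time_s: 5.8
tool_pos: [0.4829, -0.3517, 0.1351]
eef_rot: [1.093, 1.283, -1.093]
contact_force: [-0.7, 0.5, -0.1]
grip_width: 0.0004
[ 0.48293856 -0.35174168  0.13509766] [-0.74595925  0.51261711 -0.07048295] [-0.01725617 -0.10968306  0.03900246]
```

View pics/s6z.png

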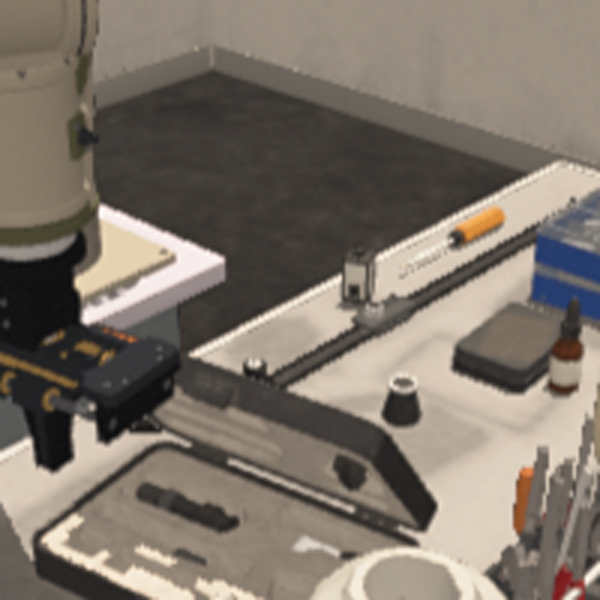

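```bash
python3 -m jog '[[[0,0,0,0,0],[0,0,0,0,0],[0,0,0,0,0]]]'
python3 - <<'E'
from case import *
o=robot.get_obs();print(o['tool_pos'],o['contact_force'],o['torque'])
s=snap('scene','s7.png'); 
a=cv2.imread('pics/s7.png')[110:260,210:410]; cv2.imwrite('pics/s7z.png',cv2.resize(a,None,fx=3,fy=3,interpolation=cv2.INTER_CUBIC))
E
```

```text
time_s: 6.15
tool_pos: [0.4829, -0.3516, 0.1346]
eef_rot: [1.093, 1.283, -1.093]
contact_force: [0.4, 0.5, -1.1]
grip_width: 0.0007
[ 0.4828884  -0.35158742  0.13455129] [ 0.36914698  0.48548411 -1.06936451] [ 0.00894514 -0.14538326 -0.02637046]
```

View pics/s7z.png

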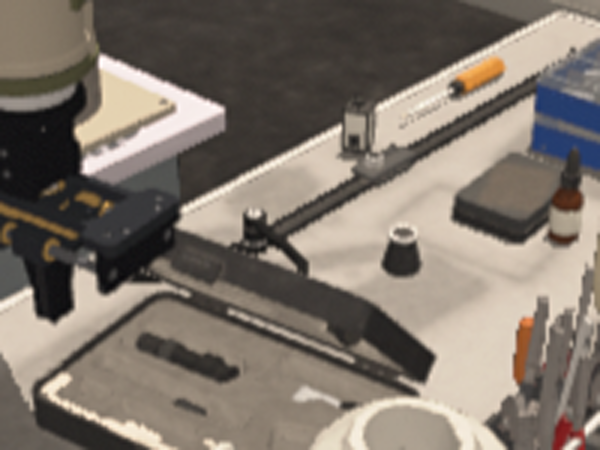

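```bash
python3 -m jog '[[[0,0,0,0,0],[0,0,0,0,0],[0,0,0,0,0]]]'
python3 - <<'E'
from case import *
o=robot.get_obs();print(o['tool_pos'],o['contact_force'],o['torque'])
a7=cv2.imread('pics/s7.png'); s=snap('scene','s8.png');a8=cv2.imread('pics/s8.png')
d=cv2.absdiff(a7,a8).max(2); print((d[150:250,220:370]>25).sum())
a=a8[110:260,210:410]; cv2.imwrite('pics/s8z.png',cv2.resize(a,None,fx=3,fy=3,interpolation=cv2.INTER_CUBIC))
cv2.imwrite('pics/w8.png',robot.snapshot('wrist')['img'][:,:,::-1])
E
```

```text
time_s: 6.5
tool_pos: [0.483, -0.3518, 0.135]
eef_rot: [1.093, 1.282, -1.092]
contact_force: [-0.0, 0.3, 0.5]
grip_width: 0.0002
[ 0.48304389 -0.35178954  0.13499474] [-0.01030688  0.33433595  0.50650958] [-0.01038555 -0.07111775 -0.04975385]
1864
```

View pics/s8z.png

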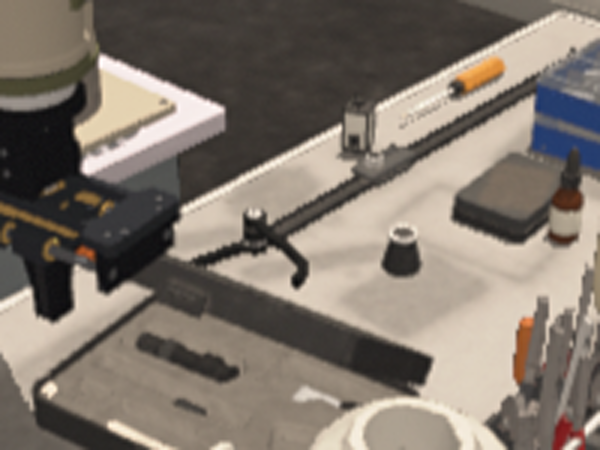

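View pics/w8.png

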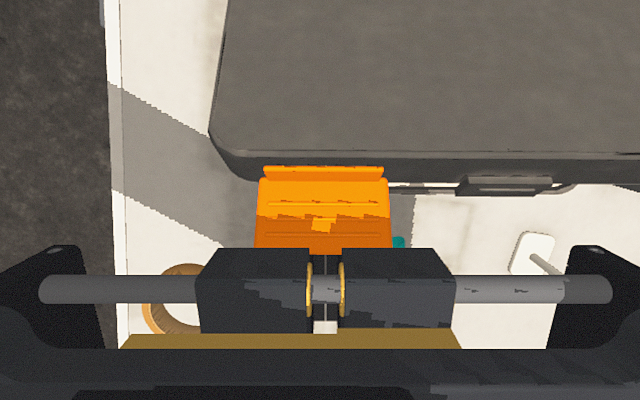

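```bash
python3 -m jog '[[[0,0,0,0,0]]]'
python3 - <<'E'
from case import *
o=robot.get_obs();print(o['tool_pos'],o['contact_force'],o['torque'])
cv2.imwrite('pics/w9.png',robot.snapshot('wrist')['img'][:,:,::-1])
a7=cv2.imread('pics/w8.png');a8=cv2.imread('pics/w9.png')
d=cv2.absdiff(a7,a8).max(2); print((d[:240,100:]>25).sum())
E
```

```text
time_s: 6.7
tool_pos: [0.4829, -0.3517, 0.1346]
eef_rot: [1.093, 1.283, -1.093]
contact_force: [-0.4, 0.2, -0.0]
grip_width: 0.0006
[ 0.48286543 -0.3517319   0.13462603] [-0.41715801  0.20060651 -0.01952472] [-0.11725797 -0.1949138   0.03714657]
11187
```

View pics/w9.png

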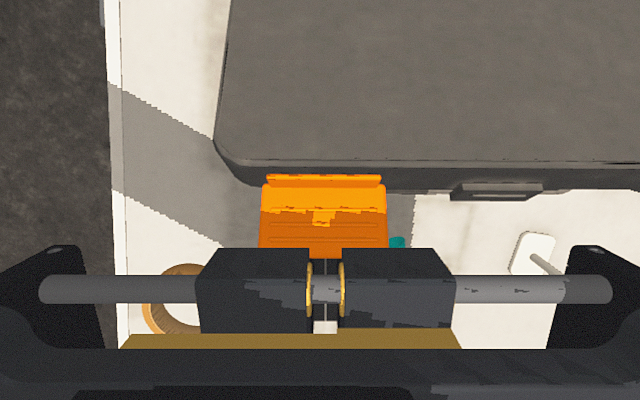

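```bash
python3 - <<'E'
from case import *
o=robot.get_obs()
s=snap('wrist','w10.png'); 
O=np.array([.551,-.243])
print(o['tool_pos'],o['contact_force'])
for q in np.arange(.3,.75,.05):
  print(round(q,2),[np.round(proj(s,np.r_[O+(.093-np.cos(q)*sg+np.sin(q)*n)*ux+y*uy,.0365+np.sin(q)*sg+np.cos(q)*n])).tolist() for sg,y,n in((.183,.055,.0105),(.183,.115,.0105),(.219,.055,.0105),(.219,.115,.0105))])
T=o['tool_pos']; print('TCP',proj(s,T), proj(s,T+[0,0,.04]))
hsv=cv2.cvtColor(s['img'],cv2.COLOR_RGB2HSV); m=cv2.inRange(hsv,(4,180,80),(16,255,255)); m[:, :230]=0;m[:,420:]=0;m[262:]=0
c=max(cv2.findContours(m,0,2)[0],key=cv2.contourArea); print(cv2.approxPolyDP(c,3,True)[:,0].tolist())
E
```

```text
[ 0.48287697 -0.35177919  0.13466555] [ 0.63334699 -0.36205574 -0.20686217]
0.3 [[371.0, 198.0], [278.0, 198.0], [370.0, 253.0], [278.0, 253.0]]
0.35 [[373.0, 197.0], [276.0, 196.0], [373.0, 255.0], [275.0, 255.0]]
0.4 [[375.0, 195.0], [274.0, 194.0], [376.0, 256.0], [272.0, 256.0]]
0.45 [[378.0, 192.0], [271.0, 191.0], [379.0, 257.0], [269.0, 256.0]]
0.5 [[380.0, 187.0], [268.0, 187.0], [383.0, 256.0], [265.0, 255.0]]
0.55 [[383.0, 182.0], [265.0, 181.0], [387.0, 254.0], [261.0, 253.0]]
0.6 [[387.0, 175.0], [262.0, 174.0], [391.0, 250.0], [256.0, 250.0]]
0.65 [[390.0, 166.0], [258.0, 165.0], [396.0, 244.0], [251.0, 244.0]]
0.7 [[395.0, 155.0], [254.0, 154.0], [402.0, 237.0], [245.0, 236.0]]
TCP (np.float64(325.90023728336246), np.float64(246.80258848991065)) (np.float64(325.97631545153064), np.float64(287.1512331708507))
[[261, 199], [258, 247], [308, 247], [311, 258], [340, 258], [342, 247], [388, 247], [386, 208], [384, 213], [362, 210], [375, 207], [272, 207], [361, 208], [359, 214], [336, 210], [335, 217], [328, 222], [313, 222], [314, 211], [265, 212]]
```

```bash
python3 -m jog '[[[0,0,0,0,0],[0,0,0,0,0]]]'; python3 - <<'E'
from case import *
o=robot.get_obs()
s=snap('wrist','w11.png'); 
print(o['tool_pos'],o['contact_force'])
a=[cv2.imread(f'pics/w{i}.png') for i in (9,10,11)]
for i in (0,1): print((cv2.absdiff(a[i],a[i+1]).max(2)[:240]>25).sum())
E
```

```text
time_s: 7.0
tool_pos: [0.4829, -0.3518, 0.1346]
eef_rot: [1.093, 1.283, -1.093]
contact_force: [0.6, -0.2, -0.1]
grip_width: 0.0005
[ 0.48285281 -0.35183691  0.13460453] [ 0.59743978 -0.21080086 -0.08534035]
98
189
```

View pics/w11.png

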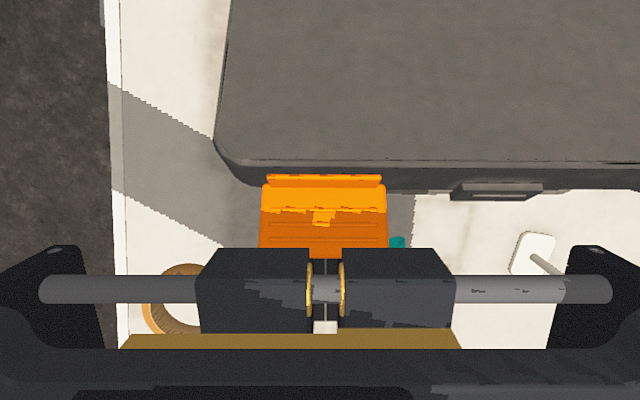

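The lid has been resting on the finger since about t=6.7: the last two wrist views are nearly identical, with the tab at (325,220) and the lid at q≈0.53. So it is caught. I'll lower it by moving the finger slowly outward and down.

```bash
python3 -m jog '[[[0,0.03,-0.2,-0.3,0],[0,0.06,-0.4,-0.65,0],[0,0.09,-0.6,-1.05,0],[0,0.12,-0.8,-1.45,0],[0,0.15,-1.0,-1.9,0],[0,0.18,-1.2,-2.4,0],[0,0.21,-1.4,-2.9,0],[0,0.24,-1.6,-3.4,0],[0,0.27,-1.8,-3.9,0],[0,0.3,-2.0,-4.4,0]]]'
cat > q.py <<'E'
from case import *
import sys
o=robot.get_obs()
s=snap('wrist',sys.argv[1]); 
O=np.array([.551,-.243]); T=o['tool_pos']
print(T,o['contact_force'].round(1),'case x',ux@(T[:2]-O),'y',uy@(T[:2]-O))
for q in np.arange(0,.6,.05):
  print(round(q,2),[np.round(proj(s,np.r_[O+(.093-np.cos(q)*sg+np.sin(q)*n)*ux+y*uy,.0365+np.sin(q)*sg+np.cos(q)*n])).tolist() for sg,y,n in((.183,.055,.0105),(.183,.115,.0105),(.183,.137,.0255),(.183,-.015,.0255))])
E
python3 q.py w12.png
```

```text
time_s: 8.05
tool_pos: [0.4861, -0.3753, 0.0915]
eef_rot: [1.092, 1.277, -1.095]
contact_force: [2.4, -9.8, 3.8]
grip_width: 0.0002
[ 0.48614153 -0.37526517  0.09152393] [ 2.4 -9.8  3.8] case x -0.12078576652364027 y 0.08432967328110368
0.0 [[370.0, 175.0], [280.0, 175.0], [241.0, 181.0], [485.0, 181.0]]
0.05 [[372.0, 177.0], [278.0, 177.0], [237.0, 182.0], [493.0, 182.0]]
0.1 [[374.0, 179.0], [276.0, 179.0], [233.0, 183.0], [501.0, 183.0]]
0.15 [[376.0, 180.0], [273.0, 180.0], [228.0, 183.0], [511.0, 183.0]]
0.2 [[379.0, 180.0], [271.0, 180.0], [222.0, 182.0], [522.0, 182.0]]
0.25 [[382.0, 180.0], [268.0, 180.0], [216.0, 179.0], [534.0, 180.0]]
0.3 [[385.0, 178.0], [264.0, 178.0], [209.0, 176.0], [548.0, 176.0]]
0.35 [[389.0, 175.0], [260.0, 175.0], [201.0, 171.0], [563.0, 171.0]]
0.4 [[393.0, 171.0], [256.0, 171.0], [191.0, 164.0], [581.0, 165.0]]
0.45 [[398.0, 166.0], [251.0, 165.0], [181.0, 155.0], [601.0, 156.0]]
0.5 [[403.0, 158.0], [246.0, 157.0], [169.0, 143.0], [624.0, 144.0]]
0.55 [[410.0, 147.0], [240.0, 147.0], [155.0, 128.0], [651.0, 128.0]]
```

View pics/w12.png

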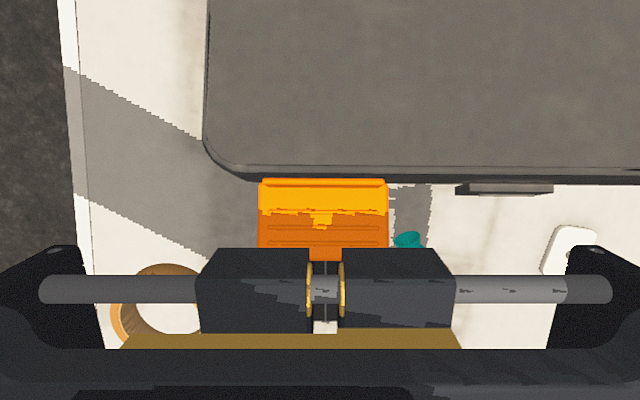

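```bash
python3 -m jog '[[[0,0,0,0.1,0],[0,0,0,0.2,0],[0,0,0,0.2,0]]]'
python3 q.py w13.png | head -1
```

```text
time_s: 8.4
tool_pos: [0.4854, -0.3755, 0.0924]
eef_rot: [1.093, 1.278, -1.096]
contact_force: [-0.7, -4.8, 1.0]
grip_width: 0.0005
[ 0.48544534 -0.3754727   0.09241155] [-0.7 -4.8  1. ] case x -0.12088435206140477 y 0.08504942336971606
```

View pics/w13.png

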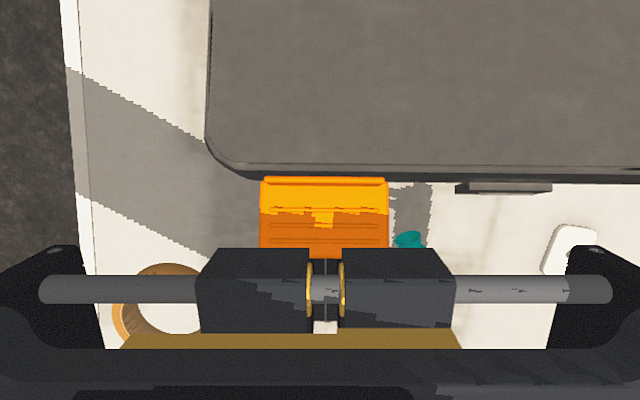

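Lid is at q≈0.33. The finger was descending slightly faster than the tab, so friction wedged it. I'll keep the next step mostly outward with a slower descent.

```bash
python3 -m jog '[[[0,0.015,-0.1,0,0],[0,0.03,-0.2,-0.05,0],[0,0.045,-0.3,-0.3,0],[0,0.06,-0.4,-0.6,0],[0,0.075,-0.5,-0.9,0],[0,0.09,-0.6,-1.2,0],[0,0.105,-0.7,-1.5,0],[0,0.105,-0.7,-1.5,0]]]'
python3 q.py w14.png
```

```text
time_s: 9.25
tool_pos: [0.4864, -0.3826, 0.0769]
eef_rot: [1.093, 1.278, -1.096]
contact_force: [-0.4, -0.9, -0.6]
grip_width: 0.0003
[ 0.48635023 -0.38258182  0.07689212] [-0.4 -0.9 -0.6] case x -0.12804821261620192 y 0.08524277902780028
0.0 [[375.0, 169.0], [278.0, 169.0], [236.0, 175.0], [501.0, 175.0]]
0.05 [[377.0, 171.0], [275.0, 171.0], [231.0, 176.0], [510.0, 176.0]]
0.1 [[380.0, 173.0], [273.0, 173.0], [225.0, 176.0], [521.0, 177.0]]
0.15 [[383.0, 174.0], [270.0, 173.0], [219.0, 176.0], [533.0, 176.0]]
0.2 [[386.0, 173.0], [267.0, 173.0], [212.0, 174.0], [546.0, 175.0]]
0.25 [[390.0, 172.0], [263.0, 172.0], [205.0, 171.0], [561.0, 172.0]]
0.3 [[394.0, 170.0], [259.0, 170.0], [196.0, 167.0], [579.0, 167.0]]
0.35 [[399.0, 166.0], [255.0, 166.0], [186.0, 160.0], [599.0, 161.0]]
0.4 [[404.0, 161.0], [249.0, 161.0], [174.0, 152.0], [622.0, 152.0]]
0.45 [[411.0, 154.0], [243.0, 153.0], [160.0, 140.0], [649.0, 140.0]]
0.5 [[418.0, 144.0], [236.0, 143.0], [144.0, 124.0], [681.0, 124.0]]
0.55 [[427.0, 130.0], [228.0, 130.0], [124.0, 103.0], [720.0, 104.0]]
```

View pics/w14.png

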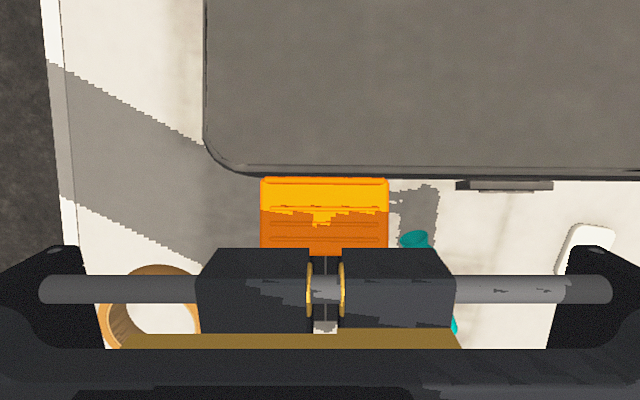

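```bash
python3 -m jog '[[[0,0.008,-0.05,0,0],[0,0.015,-0.1,-0.15,0],[0,0.023,-0.15,-0.35,0],[0,0.03,-0.2,-0.55,0],[0,0.038,-0.25,-0.75,0],[0,0.045,-0.3,-0.95,0],[0,0.053,-0.35,-1.15,0],[0,0.06,-0.4,-1.35,0],[0,0.06,-0.4,-1.35,0]]]'
python3 q.py w15.png
```

```text
time_s: 10.2
tool_pos: [0.487, -0.3869, 0.0635]
eef_rot: [1.093, 1.278, -1.097]
contact_force: [1.0, -3.0, 0.4]
grip_width: 0.0005
[ 0.48700926 -0.38687971  0.06349389] [ 1.  -3.   0.4] case x -0.13239633554782537 y 0.08524902478132496
0.0 [[379.0, 167.0], [274.0, 167.0], [228.0, 173.0], [516.0, 173.0]]
0.05 [[381.0, 169.0], [271.0, 169.0], [222.0, 174.0], [527.0, 174.0]]
0.1 [[385.0, 170.0], [268.0, 170.0], [216.0, 174.0], [540.0, 174.0]]
0.15 [[388.0, 171.0], [265.0, 171.0], [209.0, 173.0], [554.0, 174.0]]
0.2 [[392.0, 171.0], [261.0, 171.0], [200.0, 171.0], [570.0, 172.0]]
0.25 [[397.0, 170.0], [257.0, 169.0], [191.0, 168.0], [589.0, 168.0]]
0.3 [[402.0, 167.0], [252.0, 167.0], [179.0, 163.0], [611.0, 163.0]]
0.35 [[408.0, 162.0], [246.0, 162.0], [166.0, 155.0], [637.0, 155.0]]
0.4 [[415.0, 156.0], [239.0, 156.0], [151.0, 144.0], [667.0, 145.0]]
0.45 [[423.0, 147.0], [231.0, 147.0], [132.0, 130.0], [704.0, 130.0]]
0.5 [[433.0, 135.0], [222.0, 135.0], [109.0, 110.0], [749.0, 110.0]]
0.55 [[444.0, 118.0], [211.0, 118.0], [81.0, 83.0], [804.0, 83.0]]
```

View pics/w15.png

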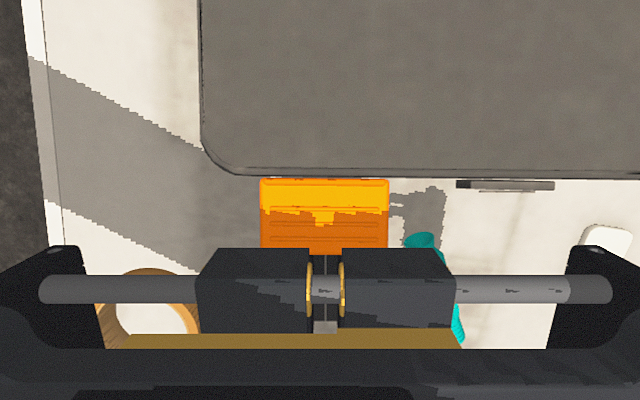

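```bash
python3 -m jog '[[[0,0.004,-0.025,-0.05,0],[0,0.008,-0.05,-0.15,0],[0,0.011,-0.075,-0.25,0],[0,0.015,-0.1,-0.35,0],[0,0.019,-0.125,-0.5,0],[0,0.023,-0.15,-0.65,0],[0,0.026,-0.175,-0.8,0],[0,0.03,-0.2,-0.95,0],[0,0.03,-0.2,-0.95,0]]]'
python3 q.py w16.png | head -8
```

```text
time_s: 11.15
tool_pos: [0.4873, -0.3891, 0.054]
eef_rot: [1.093, 1.278, -1.097]
contact_force: [0.7, -4.0, -1.6]
grip_width: 0.0005
[ 0.48732853 -0.38905095  0.05395935] [ 0.7 -4.  -1.6] case x -0.13459085875156174 y 0.08526568518522074
0.0 [[382.0, 166.0], [271.0, 166.0], [222.0, 173.0], [528.0, 173.0]]
0.05 [[385.0, 169.0], [268.0, 169.0], [215.0, 174.0], [540.0, 174.0]]
0.1 [[388.0, 170.0], [265.0, 170.0], [208.0, 174.0], [555.0, 174.0]]
0.15 [[392.0, 171.0], [261.0, 171.0], [200.0, 173.0], [571.0, 174.0]]
0.2 [[397.0, 171.0], [256.0, 171.0], [190.0, 171.0], [590.0, 171.0]]
0.25 [[402.0, 169.0], [251.0, 169.0], [179.0, 167.0], [613.0, 168.0]]
0.3 [[408.0, 166.0], [246.0, 166.0], [165.0, 162.0], [639.0, 162.0]]
```

View pics/w16.png

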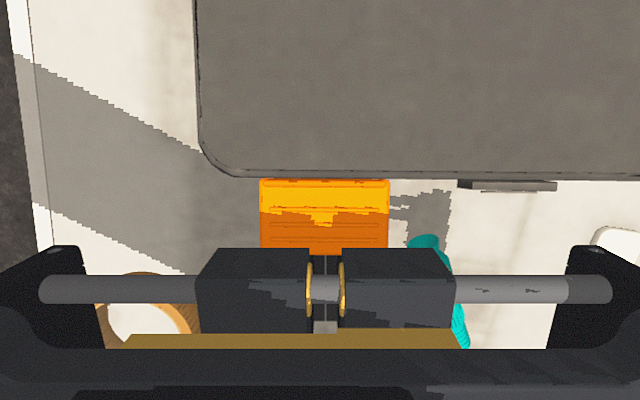

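```bash
python3 -m jog '[[[0,0.003,-0.02,-0.1,0],[0,0.006,-0.04,-0.2,0],[0,0.009,-0.06,-0.3,0],[0,0.012,-0.08,-0.4,0],[0,0.015,-0.1,-0.5,0],[0,0.018,-0.12,-0.6,0],[0,0.021,-0.14,-0.7,0],[0,0.024,-0.16,-0.8,0],[0,0.024,-0.16,-0.8,0]]]'
python3 q.py w17.png | head -8
```

```text
time_s: 12.1
tool_pos: [0.4876, -0.3906, 0.0459]
eef_rot: [1.093, 1.278, -1.097]
contact_force: [0.9, -3.8, -0.7]
grip_width: 0.0003
[ 0.48757906 -0.39062008  0.04592983] [ 0.9 -3.8 -0.7] case x -0.13617984496008154 y 0.08525815789694323
0.0 [[385.0, 167.0], [268.0, 167.0], [216.0, 173.0], [539.0, 173.0]]
0.05 [[388.0, 169.0], [265.0, 169.0], [209.0, 174.0], [553.0, 175.0]]
0.1 [[392.0, 171.0], [261.0, 171.0], [201.0, 175.0], [569.0, 175.0]]
0.15 [[396.0, 171.0], [257.0, 171.0], [191.0, 174.0], [588.0, 174.0]]
0.2 [[402.0, 171.0], [252.0, 171.0], [180.0, 172.0], [610.0, 172.0]]
0.25 [[408.0, 170.0], [246.0, 169.0], [167.0, 168.0], [636.0, 168.0]]
0.3 [[415.0, 166.0], [240.0, 166.0], [151.0, 161.0], [667.0, 162.0]]
```

View pics/w17.png

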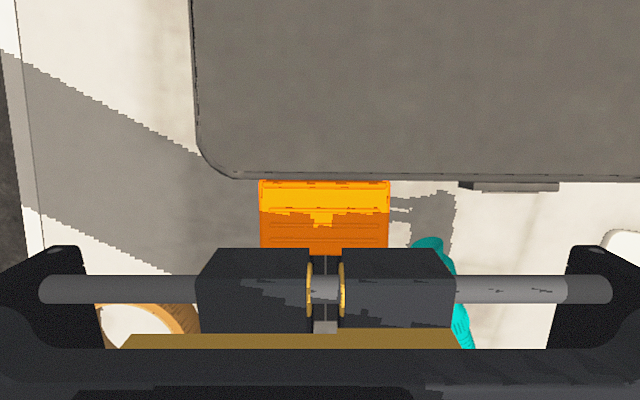

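```bash
python3 -m jog '[[[0,0.002,-0.012,-0.1,0],[0,0.004,-0.024,-0.2,0],[0,0.006,-0.036,-0.3,0],[0,0.008,-0.048,-0.4,0],[0,0.009,-0.06,-0.5,0],[0,0.011,-0.072,-0.6,0],[0,0.013,-0.084,-0.7,0],[0,0.015,-0.096,-0.8,0],[0,0.015,-0.1,-0.85,0]]]'
python3 q.py w18.png | head -8
```

```text
time_s: 13.05
tool_pos: [0.4878, -0.3919, 0.0375]
eef_rot: [1.093, 1.277, -1.097]
contact_force: [1.7, -5.5, 0.2]
grip_width: 0.0002
[ 0.48778786 -0.39187014  0.03749373] [ 1.7 -5.5  0.2] case x -0.13744713546228804 y 0.08524305475777362
0.0 [[388.0, 168.0], [265.0, 168.0], [210.0, 175.0], [552.0, 175.0]]
0.05 [[392.0, 170.0], [262.0, 170.0], [201.0, 176.0], [568.0, 176.0]]
0.1 [[396.0, 172.0], [257.0, 172.0], [192.0, 177.0], [586.0, 177.0]]
0.15 [[401.0, 173.0], [252.0, 173.0], [181.0, 176.0], [608.0, 176.0]]
0.2 [[407.0, 173.0], [247.0, 173.0], [168.0, 174.0], [634.0, 174.0]]
0.25 [[414.0, 171.0], [240.0, 171.0], [152.0, 170.0], [664.0, 170.0]]
0.3 [[422.0, 168.0], [232.0, 168.0], [134.0, 163.0], [701.0, 163.0]]
```

View pics/w18.png

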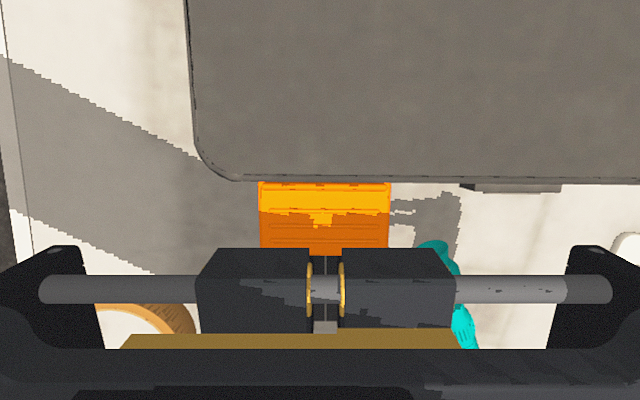

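```bash
python3 -m jog '[[[0,0.002,-0.01,-0.05,0],[0,0.003,-0.02,-0.1,0],[0,0.005,-0.03,-0.17,0],[0,0.006,-0.04,-0.24,0],[0,0.008,-0.05,-0.31,0],[0,0.009,-0.06,-0.38,0],[0,0.011,-0.07,-0.45,0],[0,0.012,-0.08,-0.52,0],[0,0.014,-0.09,-0.6,0],[0,0.015,-0.1,-0.68,0]]]'
python3 q.py w19.png | head -8
```

```text
time_s: 14.1
tool_pos: [0.4879, -0.3927, 0.0305]
eef_rot: [1.093, 1.278, -1.097]
contact_force: [1.3, -3.4, -0.2]
grip_width: 0.0004
[ 0.48790382 -0.39273202  0.03051278] [ 1.3 -3.4 -0.2] case x -0.13831660652285158 y 0.08526031278167641
0.0 [[391.0, 169.0], [262.0, 169.0], [204.0, 176.0], [564.0, 176.0]]
0.05 [[395.0, 172.0], [258.0, 172.0], [195.0, 178.0], [582.0, 178.0]]
0.1 [[400.0, 174.0], [254.0, 174.0], [184.0, 179.0], [602.0, 179.0]]
0.15 [[406.0, 175.0], [248.0, 175.0], [172.0, 178.0], [627.0, 178.0]]
0.2 [[412.0, 175.0], [242.0, 175.0], [157.0, 176.0], [656.0, 176.0]]
0.25 [[420.0, 173.0], [234.0, 173.0], [139.0, 172.0], [691.0, 172.0]]
0.3 [[429.0, 170.0], [225.0, 170.0], [117.0, 165.0], [735.0, 165.0]]
```

View pics/w19.png

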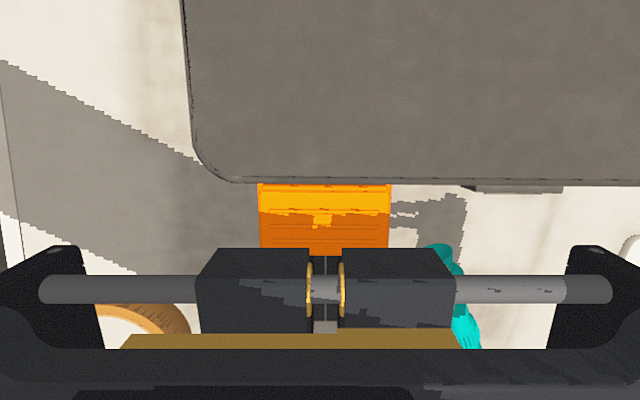

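```bash
python3 -m jog '[[[0,0.002,-0.01,-0.05,0],[0,0.003,-0.02,-0.1,0],[0,0.005,-0.03,-0.15,0],[0,0.006,-0.04,-0.2,0],[0,0.008,-0.05,-0.25,0],[0,0.009,-0.06,-0.3,0],[0,0.011,-0.07,-0.35,0],[0,0.012,-0.08,-0.4,0],[0,0.014,-0.09,-0.45,0],[0,0.015,-0.1,-0.5,0]]]'
python3 q.py w20.png | head -8; python3 -c "
from case import *
snap('scene','s20.png')
a=cv2.imread('pics/s20.png')[110:290,200:400]; cv2.imwrite('pics/s20z.png',cv2.resize(a,None,fx=3,fy=3,interpolation=cv2.INTER_CUBIC))"
```

```text
time_s: 15.15
tool_pos: [0.4879, -0.3935, 0.0252]
eef_rot: [1.093, 1.278, -1.097]
contact_force: [0.1, -1.6, -1.2]
grip_width: 0.0003
[ 0.48794858 -0.39346631  0.02522575] [ 0.1 -1.6 -1.2] case x -0.13904909921322212 y 0.08532841703576172
0.0 [[393.0, 170.0], [260.0, 170.0], [199.0, 178.0], [574.0, 178.0]]
0.05 [[398.0, 173.0], [256.0, 173.0], [189.0, 180.0], [593.0, 180.0]]
0.1 [[403.0, 175.0], [251.0, 175.0], [177.0, 180.0], [616.0, 181.0]]
0.15 [[409.0, 176.0], [245.0, 176.0], [164.0, 180.0], [643.0, 180.0]]
0.2 [[417.0, 176.0], [238.0, 176.0], [147.0, 178.0], [675.0, 178.0]]
0.25 [[425.0, 175.0], [230.0, 175.0], [127.0, 173.0], [715.0, 174.0]]
0.3 [[436.0, 171.0], [219.0, 171.0], [102.0, 166.0], [765.0, 167.0]]
```

View pics/w20.png

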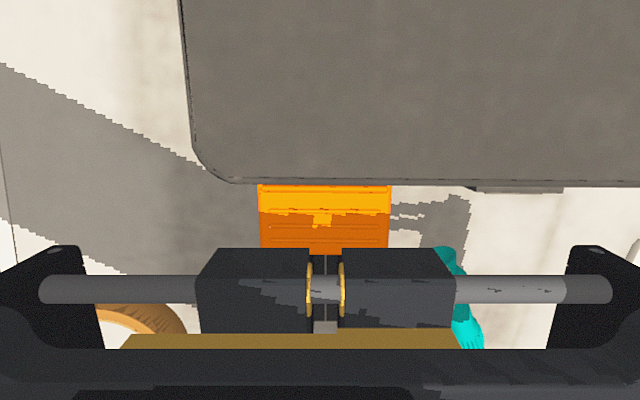

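View pics/s20z.png

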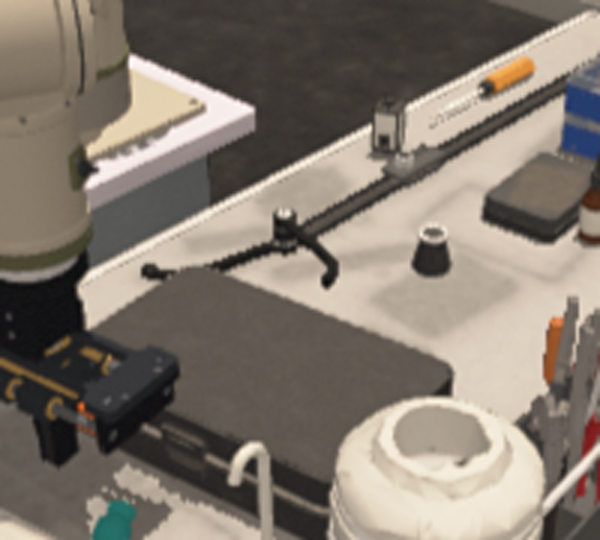

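```bash
python3 -m jog '[[[0,0.001,-0.01,-0.03,0],[0,0.003,-0.02,-0.06,0],[0,0.004,-0.03,-0.09,0],[0,0.006,-0.04,-0.1,0],[0,0.008,-0.05,-0.1,0],[0,0.009,-0.06,-0.1,0],[0,0.011,-0.07,-0.1,0],[0,0.012,-0.08,-0.1,0],[0,0.014,-0.09,-0.1,0],[0,0.015,-0.1,-0.1,0]]]'
python3 -m jog '[[[0,0.002,-0.01,0,0],[0,0.003,-0.02,0,0],[0,0.005,-0.03,0,0],[0,0.006,-0.04,0,0],[0,0.008,-0.05,0,0],[0,0.01,-0.065,0,0],[0,0.012,-0.08,0,0],[0,0.015,-0.1,0,0],[0,0.018,-0.12,0,0],[0,0.021,-0.14,0,0]]]'
python3 q.py w21.png | head -4; python3 -c "
from case import *
snap('scene','s21.png')
a=cv2.imread('pics/s20.png');b=cv2.imread('pics/s21.png'); d=cv2.absdiff(a,b).max(2)[180:290,240:350]; print((d>20).sum())
a=b[110:290,200:400]; cv2.imwrite('pics/s21z.png',cv2.resize(a,None,fx=3,fy=3,interpolation=cv2.INTER_CUBIC))"
```

```text
time_s: 16.25
tool_pos: [0.4881, -0.3945, 0.0242]
eef_rot: [1.093, 1.278, -1.097]
contact_force: [-0.2, 0.1, 0.0]
grip_width: 0.0007
time_s: 17.25
tool_pos: [0.4882, -0.3959, 0.0242]
eef_rot: [1.093, 1.278, -1.097]
contact_force: [-0.3, 0.5, -0.5]
grip_width: 0.0004
[ 0.48823709 -0.39592094  0.02416828] [-0.3  0.5 -0.5] case x -0.1415189818803651 y 0.08541882473905864
0.0 [[394.0, 165.0], [260.0, 165.0], [197.0, 172.0], [577.0, 172.0]]
0.05 [[399.0, 167.0], [255.0, 167.0], [187.0, 174.0], [597.0, 174.0]]
0.1 [[404.0, 169.0], [250.0, 169.0], [175.0, 174.0], [621.0, 174.0]]
559
```

View pics/s21z.png

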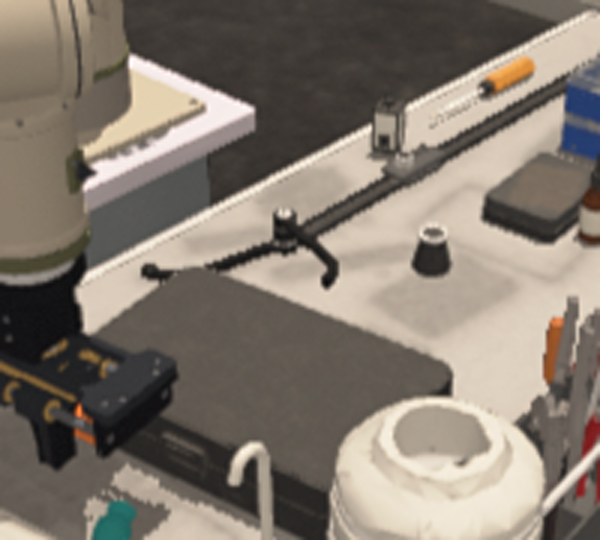

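View pics/w21.png

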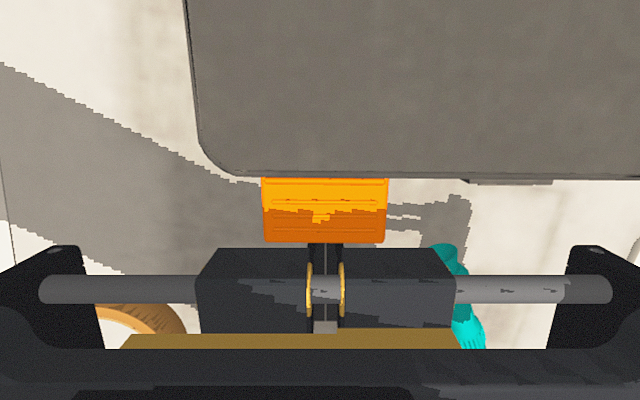

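The lid is shut and the finger has separated (force ≈ 0). I'll back off and up, then verify.

```bash
python3 -m jog '[[[0,0.15,-1,0,0],[0,0.25,-1.7,0,0],[0,0.25,-1.7,3,0],[0,0.25,-1.7,7,0],[0,0,-4,12,0],[0,-3,-8,17,0],[0,-7,-12,20,0],[0,-11,-15,20,0],[0,-15,-18,20,0],[0,-15,-18,20,0]]]'
python3 - <<'E'
from case import *
o=robot.get_obs();print(o['tool_pos'],o['contact_force'])
s=snap('scene','s22.png');t=snap('top','t22.png')
b=cv2.imread('pics/t22.png')[110:310,170:470];b=cv2.resize(b,None,fx=2,fy=2,interpolation=cv2.INTER_CUBIC)
a=cv2.resize(cv2.imread('pics/s22.png')[110:300,180:480],(600,380),interpolation=cv2.INTER_CUBIC)[:200*0+380]
cv2.imwrite('pics/c22.png',cv2.resize(cv2.vconcat([a,b]),(461,600)))
cv2.imwrite('pics/s22z.png',a);cv2.imwrite('pics/t22z.png',b)
hsv=cv2.cvtColor(t['img'],cv2.COLOR_RGB2HSV); m=cv2.inRange(hsv,(4,180,100),(16,255,255)); m[:,:340]=0;m[:,440:]=0
for c in cv2.findContours(m,0,2)[0]:
  if cv2.contourArea(c)>30: print(cv2.boundingRect(c))
O=np.array([.551,-.243])
for X in((-.126,.055),(-.126,.115),(-.09,.055),(-.09,.115)): print(np.round(proj(t,np.r_[O+X[0]*ux+X[1]*uy,.047])))
E
```

```text
time_s: 18.35
tool_pos: [0.334, -0.5795, 0.2251]
eef_rot: [1.094, 1.276, -1.102]
contact_force: [-0.4, -0.7, 0.4]
grip_width: 0.0005
[ 0.33400383 -0.57954476  0.22508389] [-0.35106524 -0.68683212  0.36234021]
(420, 212, 17, 24)
[432. 212.]
[436. 234.]
[418. 214.]
[423. 236.]
```

View pics/s22z.png

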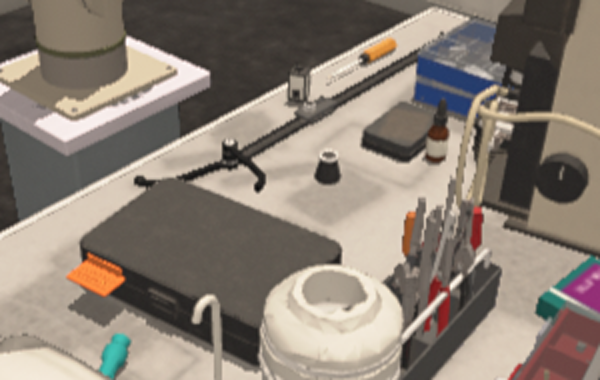

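View pics/t22z.png

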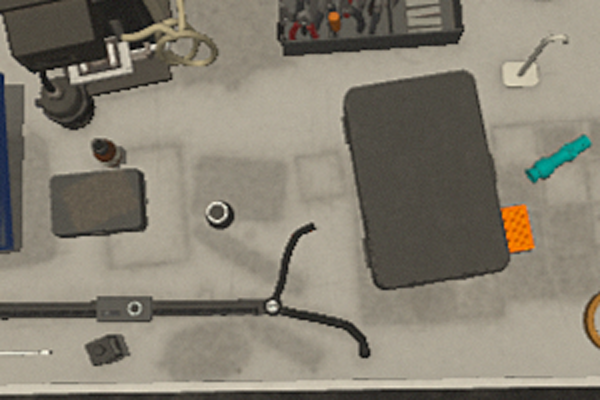

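The lid is shut, with the tab within about 2 px of its predicted shut position. I'll do one last height check of the tab by triangulation, then hand in.

```bash
python3 - <<'E'
from case import *
s=snap('scene','s23.png');t=snap('top','t23.png')
def c(im,x0,x1):
    m=cv2.inRange(cv2.cvtColor(im,cv2.COLOR_RGB2HSV),(4,170,90),(16,255,255)); m[:,:x0]=0;m[:,x1:]=0;m[:200]=0
    M=cv2.moments(max(cv2.findContours(m,0,2)[0],key=cv2.contourArea)); return M['m10']/M['m00'],M['m01']/M['m00']
p,q=c(t['img'],400,450),c(s['img'],200,250); print(p,q); print(two(t,p,s,q))
O=np.array([.551,-.243]);print('model shut',O-.108*ux+.085*uy)
a=cv2.imread('pics/t0.png') if 0 else cv2.imread('pics/top0.png')
d=cv2.absdiff(a,cv2.imread('pics/t23.png')).max(2); print('bystander diff',(d[170:240,190:295]>40).sum())
E
```

```text
(428.4035087719298, 223.8920377867746) (228.80209973753279, 247.36797900262465)
(array([ 0.48475696, -0.36318374,  0.04757495]), np.float64(0.005244367411527816))
model shut [ 0.48352306 -0.36273246]
bystander diff 0
```

```bash
python3 -c "
from station import robot
print(robot.get_obs()['contact_force']); print(robot.close_job())"
```

```text
[0.42411379 0.67516904 0.13541822]
the job is handed in; nothing more can be done
None
```

The case is shut and the job is handed in, about 18.5 s into the 51 s allowed. I pushed the lid past its balance from behind the tab with closed fingers and caught it at about 0.53 rad. I caught it on one finger standing in front of the tab's edge, not under it, because the tool could only turn about the vertical. I then lowered it slowly, moving that finger outward and down until the lid was shut, and took the hand away.

**Last checks:**
- **Lid:** the seam looks closed. The tab triangulated at z = 47.6 mm, against 47 mm for its top face when shut. The two view rays missed each other by 5 mm, so that height is only rough.
- **Case:** the tab lies about 1–2 mm from where the model puts it when shut, so the case barely moved.
- **Bystanders:** the top view shows no change where the loupe, bottle and flat case stand.
- **Hand:** it is well clear and reads only sensor noise, under 1 N.
- **Instrument head:** I did not go near it, and I last saw it in its recess as the lid came down. It is hidden under the lid now, so I could not check it at the end.

**What did not go smoothly:**
- **First push:** my first approach came down too low. The fingertip pressed on the lid's rim at about 60 N before I raised it. That is under the 120 N wrist limit, and I saw no movement of the case.
- **Lowering:** the finger wedged briefly against the tab at about 10 N early in the lowering. The angles I read from the wrist camera differed from each other by up to about 0.05 rad near shut.

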